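# Rotate the specimens round the fair table's stations

### The job

Time for the next round at the specimen table: the fossil dish moves from the balance to the light pad, the jar from the light pad to the turntable, and the mineral on its wooden block from the turntable to the balance, each left standing upright in the middle of its new station. Only one specimen fits on a station at a time, so set one of them down on the empty cork board on the way; never let a specimen touch the bare table. Leave the marker, the tweezers and the dropper bottle where they are.

Things in the scene. Friction and masses are not known exactly. Their poses are not given: they have to be found in the camera images.
- dish_center (a point): Fossil dish: a low, open, round clear-glass dish (wall 3 mm) with a white bottom and a grey spiral fossil fixed in it below the rim, 61 mm outer diameter, 28 mm tall, rigid and straight-sided, about 0.12 kg. Starts on the balance. The point is its centre, 14 mm above its underside; z up.
- jar_center (a point): Jar: a small upright round jar of pale grey-green frosted glass with a flat white cap, 52 mm tall overall; glass body 40 mm diameter from 0 to 40 mm, cap 42 mm diameter from 40 to 52 mm; about 0.11 kg. Starts on the light pad. The point is its centre, 26 mm above its underside; z up.
- mineral_center (a point): Mineral: a small grey rock with white crystals fixed on top of a square light-wood block, 44 x 44 mm and 34 mm tall; rock and crystals (within 26 mm across) reach 60 mm above the underside; about 0.13 kg. Starts on the turntable, turned by up to about 0.9 rad. The point is the centre of the wooden block, 17 mm above its underside; x and y are square to the block's sides, z up.
- balance_top (a point): Balance (fixed): flat grey housing 100 x 136 mm with a small green display and a button near one end, and a round steel pan 92 mm diameter on top. The point is the centre of the pan's upper face, 24 mm above the table; the housing reaches 52 mm to its +y and 84 mm to its -y, 50 mm along x either way, and is 17 to 18 mm high outside the pan; z up.
- lightpad_top (a point): Light pad (fixed): square grey box, 110 x 110 mm, with a white luminous 92 mm square panel on top. The point is the centre of the panel's upper face, 24 mm above the table; x and y along its sides, z up.
- turntable_top (a point): Turntable (fixed, does not turn): flat round black disc 112 mm diameter. The point is the centre of its upper face, 24 mm above the table; z up.
- corkboard_top (a point): Cork board, the free parking place (fixed): rectangular wooden board covered with cork, 86 mm (its x) by 130 mm (its y), empty at the start. The point is the centre of its upper face, 24 mm above the table; z up.
- marker: Bystander: a white marker pen with a black cap lying on the table, 120 mm long along its x, about 15 mm thick (19 mm at the clip). Origin on the table under the pen's middle.
- tweezers: Bystander: steel tweezers lying on the table, about 117 mm long along its x, 15 mm wide, 6 mm high. Origin on the table near their middle.
- dropper: Bystander: an upright brown glass dropper bottle with a black rubber bulb, 30 mm diameter, 74 mm tall. Origin at the centre of its underside.

How it is judged:
On the way:
1. one of the specimens stands on the cork board, released (((horizontal distance between dish_center and corkboard_top below 0.04 m and z of dish_center in the frame of corkboard_top between 0.009 and 0.019 m and angle between dish_center's own z axis and vertical below 0.1 rad and linear speed of dish below 0.02 m/s and contact force between dish and the fingers below 0.1 N) or (horizontal distance between jar_center and corkboard_top below 0.04 m and z of jar_center in the frame of corkboard_top between 0.021 and 0.031 m and angle between jar_center's own z axis and vertical below 0.1 rad and linear speed of jar below 0.02 m/s and contact force between jar and the fingers below 0.1 N) or (horizontal distance between mineral_center and corkboard_top below 0.04 m and z of mineral_center in the frame of corkboard_top between 0.012 and 0.022 m and angle between mineral_center's own z axis and vertical below 0.1 rad and linear speed of mineral below 0.02 m/s and contact force between mineral and the fingers below 0.1 N))), for 0.2 s.
At the end, for the whole second after the job is handed in: The dish stands on the light pad, the jar on the turntable and the mineral's block on the balance pan, each upright (within 0.1 rad), resting on the station (height within 5 mm) with its centre within 15 mm of the station's centre, released and at rest (horizontal distance between dish_center and lightpad_top below 0.015 m and z of dish_center in the frame of lightpad_top between 0.009 and 0.019 m and angle between each of dish_center, jar_center, mineral_center's own z axis and vertical below 0.1 rad and linear speed of each of dish, jar, mineral below 0.02 m/s and contact force between each of dish, jar, mineral and the fingers below 0.1 N and horizontal distance between jar_center and turntable_top below 0.015 m and z of jar_center in the frame of turntable_top between 0.021 and 0.031 m and horizontal distance between mineral_center and balance_top below 0.015 m and z of mineral_center in the frame of balance_top between 0.012 and 0.022 m); the robot touches nothing.
It fails at once if a specimen touches the bare table (its centre comes clearly lower than it would be on a station) (height (world z) of dish_center below 0.026 m or height (world z) of jar_center below 0.038 m or height (world z) of mineral_center below 0.029 m).
It fails at once if the marker, the tweezers or the dropper bottle is moved more than 30 mm (distance of any of marker, tweezers, dropper from where it was at the start of the episode above 0.03 m).
It also fails if it takes over 112 s, if anything falls off the work surface, if the arm or the gripper's body presses on something with over 40 N, if the wrist force passes 120 N, or if a joint passes its speed limit or range.

### The arm

A 6-joint arm with a two-finger parallel gripper is mounted at the origin on the work surface. World frame = base frame: x ahead of the robot, y to its left, z up, the work surface at z = 0. Lengths are in m, angles in rad, forces in N, time in s.
With the tool pointing down it reaches from about 0.35 to 0.775 m from the base axis. Payload 5.5 kg.
Tool frame: the origin (TCP) lies between the finger pads; the fingertips stand 19 mm ahead of it and the grasp point (between the pads) is the TCP; z points along the fingers, x is the direction in which the jaws open and shut, and the axes are right-handed (so a half turn about z gives the same grasp; the last joint's range is limited). The gripper opens to 85 mm and grips with 20 to 120 N. Pads are 22 mm wide; open, the fingers measure 114 mm over their backs; the gripper's body (76 mm by 85 mm) begins 54 mm behind the grasp point. The pads swing forward as they close: fully open they stand 13 mm farther back than shut.
Start: joints at [-0.14, 0.313, 0.046, 1.304, 0, 1.431], TCP at [0.575, -0, 0.25] pointing down, gripper open.
Joint ranges: [-2.76, 2.76], [-0.86, 1.69], [-1.03, 1.26], [-2.2, 2.34], [-1.47, 1.5], [-3.14, 3.14]. Speed limits (rad/s): [2.57, 2.57, 3.14, 3.14, 3.14, 3.14].

### API

Orientations are given as a unit quaternion [w, x, y, z].
In Python, from workcell import env gives the robot as it stands. The module is installed in compiled form; this text tells all that it offers.
- The arm moves only by the tool carry_out, never from a script. Its argument "steps" is a list of rows, each a list of 7 numbers: the gripper command: -1 is shut, 1 is fully open, values between are in proportion, then the shift along the tool's x, y, z in m, then the turn, a rotation vector about the tool's x, y, z in rad. A call has 1 to 20 rows; each row shifts and turns the commanded pose from where the row before left it, along the tool's axes as they then stand; what a row does not reach is not made up. A row lasts 1/8 s, in which the tool goes at most 62.5 mm and 10.7 degrees, less where a joint would pass 70% of its speed; a pose out of reach is approached as far as the arm can. A call with a gripper value outside its range is refused whole. The fingers move at their own pace and stop on an object; "grip_force" is the grip in N (left out, the last holds). Time passes only in rows, so rows that do not move let the fingers close. It gives the time, the measured TCP pose, the force and the opening at its end, in the units of the state.
- env.get_state(): the state, without advancing time (a new reading comes with each control period).
- env.read_camera(name): name is "scene" or "side" or "wrist"; returns a dict with "color" (420x560x3 uint8, red, green, blue), "K" (3x3 intrinsics, pixels), "R" (3x3) and "t" (3): a world point X has camera coordinates R X + t. Camera axes: x right, y down, z forward; pixel columns grow to the right and rows downward; lengths in m; the calibration is good to about 2 mm. A picture is of the moment at which its call begins. There is no depth.
- env.hand_in(): hands the job in, once; it reports no verdict.
The state is a dict: "clock": time; "joint_pos": joint angles; "qvel": joint speeds; "tau": joint torques, N m; "tcp_pos": TCP position; "orientation": TCP orientation; "wrist_force": force on the tool from outside, world axes, zero at the start; "ft_torque": the same for the moment, N m; "finger_gap": finger opening in m.
Only numpy, scipy, OpenCV 4.12 (cv2) and the standard library are available. Lean on these libraries where they do the work, as an engineer would, in place of code of your own. Each camera call takes 0.05 s, during which the arm holds its last target. There are 200 camera calls.

## Working session

There is one attempt and no reset: what is moved stays moved. The work goes in short steps, Python scripts to look and compute and a tool call to move; the robot and the scene stay as the last step left them, time stands still between calls to the robot, and variables do not carry over. Pictures are saved under pics/ and viewed, about 12 in all and at most 16, crops included, and the job is handed in when it is done.

Besides the shell and the picture viewer there is one more tool, called after ">>>" as name(argument=value, ...), one argument or row to a line, values as JSON. carry_out: Moves the arm, as the interface text tells. Its arguments: {"type":"object","properties":{"steps":{"type":"array","items":{"type":"array","items":{"type":"number"}}},"grip_force":{"type":"number"}},"required":["steps"]}

```bash
mkdir -p pics; cat > h.py <<'E'
import numpy as np, cv2
from workcell import env
def snap(n,f):
    c=env.read_camera(n); cv2.imwrite(f'pics/{f}.png',c['color'][:,:,::-1]); np.savez(f'pics/{f}.npz',**c); return c
def ray(c,u,v,z):
    d=c['R'].T@np.linalg.inv(c['K'])@np.array([u,v,1.]); o=-c['R'].T@c['t']
    return o+d*(z-o[2])/d[2]
def proj(c,X):
    p=c['K']@(c['R']@np.array(X)+c['t']); return p[:2]/p[2]
E
python3 - <<'E'
from h import *
for n in ['scene','side','wrist']:
    c=snap(n,n+'0'); print(n,-c['R'].T@c['t'],c['R'][2])
s=env.get_state(); print(s['clock'],s['tcp_pos'],s['orientation'],s['finger_gap'])
E
```

```text
scene [ 0.92808681 -0.42252501  0.71178767] [-0.44826723  0.50490057 -0.73765297]
side [ 0.52059188 -0.79491607  0.69945891] [ 0.05167562  0.78440033 -0.6180985 ]
wrist [0.57477046 0.08031343 0.37441488] [-8.99799048e-04 -3.13991803e-01 -9.49425267e-01]
0.15 [5.74657784e-01 5.20004298e-05 2.49608204e-01] [-1.03405314e-04  9.99999761e-01  1.66019651e-05 -6.83437962e-04] 0.08540281282495442
```

View pics/scene0.png

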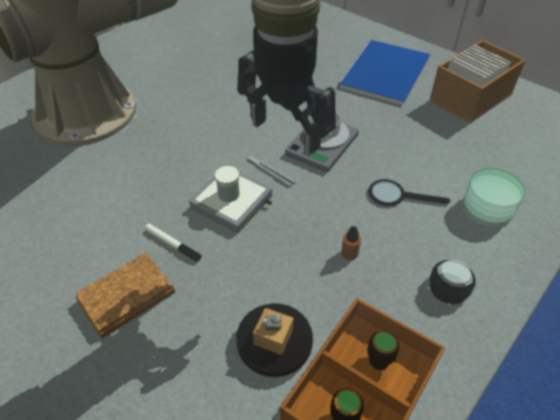

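View pics/side0.png

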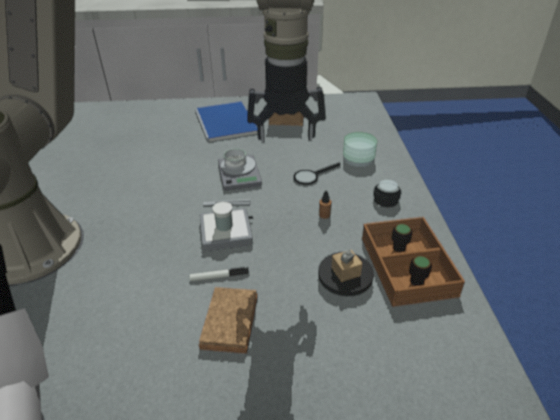

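View pics/wrist0.png

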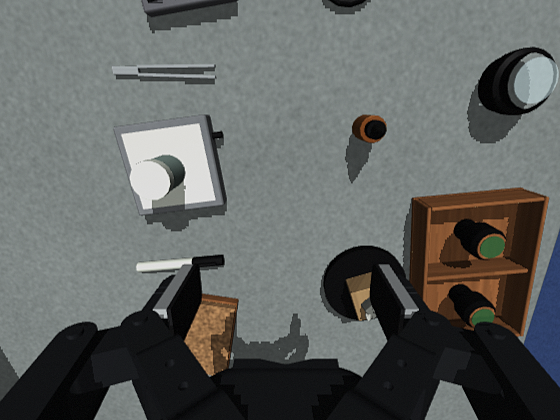

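The side and scene views show the jar on the light pad (side 226,215), the dish on the balance (236,163), the mineral on the turntable (346,268) and an empty cork board (230,318). The marker, tweezers and dropper lie between them. Next I'll get rough positions by casting rays.

```bash
python3 - <<'E'
from h import *
L=lambda f:dict(np.load(f'pics/{f}.npz'))
s,c,w=L('side0'),L('scene0'),L('wrist0')
def p(n,cam,u,v,z): print(n,np.round(ray(cam,u,v,z)[:2],3))
p('pan side',s,237,165,.024)
p('dish top side',s,235,157,.052)
p('lp side',s,226,224,.024);p('lp wrist',w,170,165,.024)
p('jar top wrist',w,150,180,.076);p('jar top side',s,223,209,.076);p('jar top scene',c,228,174,.076)
p('tt side',s,346,272,.024);p('tt scene',c,275,338,.024);p('tt wr',w,366,283,.024)
p('cork side',s,230,317,.024);p('cork scene',c,125,291,.024)
p('dropper side',s,325,216,0);p('dropper wr',w,370,127,.04);p('dropper sc',c,350,257,0)
p('marker a',w,137,267,.007);p('marker b',w,224,261,.007)
p('tweez a',w,113,72,.003);p('tweez b',w,215,72,.003)
p('minrl top sc',c,273,318,.058);p('min side',s,347,258,.058)
E
```

```text
pan side [0.461 0.262]
dish top side [0.458 0.258]
lp side [0.439 0.018]
lp wrist [0.437 0.018]
jar top wrist [0.435 0.012]
jar top side [0.437 0.007]
jar top scene [0.436 0.014]
tt side [ 0.684 -0.151]
tt scene [ 0.685 -0.149]
tt wr [ 0.685 -0.143]
cork side [ 0.454 -0.247]
cork scene [ 0.456 -0.241]
dropper side [0.671 0.058]
dropper wr [0.667 0.063]
dropper sc [0.674 0.056]
marker a [ 0.366 -0.129]
marker b [ 0.489 -0.119]
tweez a [0.376 0.122]
tweez b [0.493 0.122]
minrl top sc [ 0.675 -0.141]
min side [ 0.684 -0.146]
```

>>> carry_out(
  steps=[
    [1,-0.031,-0.0325,-0.0075,0,0,0],
    [1,-0.031,-0.0325,-0.0075,0,0,0],
    [1,-0.031,-0.0325,-0.0075,0,0,0],
    [1,-0.031,-0.0325,-0.0075,0,0,0],
    [1,0,0,0,0,0,0],
    [1,0,0,0,0,0,0],
  ],
)

```text
clock: 0.9
tcp_pos: [0.4513, 0.1299, 0.2802]
orientation: [0.0, 1.0, 0.0, 0.0]
wrist_force: [0.3, 0.7, -0.1]
finger_gap: 0.085
```

```bash
python3 - <<'E'
from h import *
snap('wrist','w1')
E
```

```text
(no output)
```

View pics/w1.png

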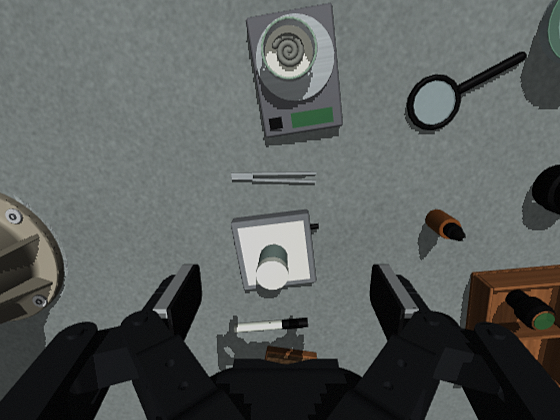

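The wrist view shows the dish rim at (289,48) on the pan, which is centred near (296,57), and the jar cap at (272,275) on the light pad. The balance housing is turned slightly. I'll zoom in on both to measure them.

```bash
python3 - <<'E'
from h import *
i=cv2.imread('pics/w1.png')
a=cv2.resize(i[0:150,230:360],None,fx=3,fy=3,interpolation=cv2.INTER_CUBIC)
b=cv2.resize(i[195:315,220:330],None,fx=3,fy=3,interpolation=cv2.INTER_CUBIC)
o=np.zeros((450,720,3),np.uint8); o[:450,:390]=a; o[:360,390:720]=b
for k in range(0,720,30): o[::2,k]=(0,0,255) if k%90==0 else o[::2,k]
for k in range(0,450,90): o[k,::2]=(0,0,255)
cv2.imwrite('pics/z1.png',o)
E
```

```text
(no output)
```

View pics/z1.png

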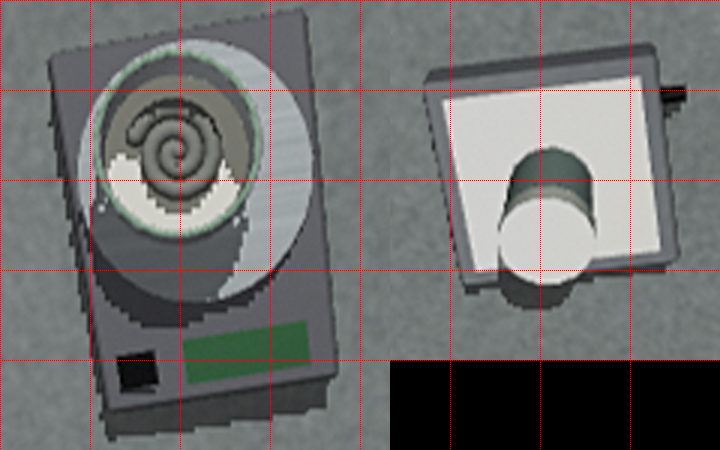

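```bash
python3 - <<'E'
from h import *
w=dict(np.load('pics/w1.npz')); w0=dict(np.load('pics/wrist0.npz'))
p=lambda n,u,v,z,c=w: print(n,np.round(ray(c,u,v,z)[:2],4))
p('pan',295,56.7,.024)
p('dish',289.4,48.0,.052)
q=np.array([ray(w,u-.3,v-.3,.024)[:2] for u,v in [(237.3,228.3),(303.3,220.7),(310,278.3),(247.3,285.7)]]); print(q.round(4),q.mean(0), np.linalg.norm(np.diff(q,axis=0),axis=1))
p('jar',272.2,275,.076)
hsv=cv2.cvtColor(cv2.imread('pics/side0.png'),cv2.COLOR_BGR2HSV)
E
```

```text
pan [0.4629 0.2695]
dish [0.4559 0.2735]
[[ 0.3845  0.0546]
 [ 0.4762  0.0659]
 [ 0.4879 -0.025 ]
 [ 0.3948 -0.0377]] [0.43584834 0.01443569] [0.09240306 0.09170594 0.09401831]
jar [0.4351 0.0114]
```

>>> carry_out(
  steps=[
    [1,-0.004,0.0296,0.04,0,0,0],
    [1,-0.004,0.0296,0.04,0,0,0],
    [1,-0.004,0.0296,0.04,0,0,0],
    [1,-0.004,0.0296,0.04,0,0,0],
    [1,0,0,0.025,0,0,0],
    [1,0,0,0.025,0,0,0],
    [1,0,0,0.013,0,0,0],
    [1,0,0,0.01,0,0,0],
    [1,0,0,0,0,0,0],
    [-1,0,0,0,0,0,0],
    [-1,0,0,0,0,0,0],
    [-1,0,0,0,0,0,0],
    [-1,0,0,0,0,0,0],
    [-1,0,0,0,0,0,0],
    [-1,0,0,0,0,0,0],
  ],
  grip_force=40,
)

```text
clock: 2.82
tcp_pos: [0.4352, 0.0116, 0.0479]
orientation: [0.0, 1.0, 0.0, 0.0]
wrist_force: [-2.4, 0.2, 5.6]
finger_gap: 0.0401
```

>>> carry_out(
  steps=[
    [-1,0,0,-0.02,0,0,0],
    [-1,0,0,-0.04,0,0,0],
    [-1,0,0,-0.04,0,0,0],
    [-1,0.0025,0.032,0,0,0,0],
    [-1,0.0025,0.032,0,0,0,0],
    [-1,0.0025,0.032,0,0,0,0],
    [-1,0.0025,0.032,0,0,0,0],
    [-1,0.0025,0.032,0,0,0,0],
    [-1,0.0025,0.032,0,0,0,0],
    [-1,0.0025,0.032,0,0,0,0],
    [-1,0.0025,0.032,0,0,0,0],
    [-1,0,0,0,0,0,0],
    [-1,0,0,0.03,0,0,0],
    [-1,0,0,0.03,0,0,0],
    [-1,0,0,0,0,0,0],
  ],
)

```text
clock: 4.7
tcp_pos: [0.453, -0.2421, 0.0851]
orientation: [-0.002, 1.0, 0.0, -0.002]
wrist_force: [0.3, -1.1, -0.4]
finger_gap: 0.0399
```

```bash
python3 - <<'E'
from h import *
s=snap('side','s2'); w=snap('wrist','w2')
i=cv2.imread('pics/s2.png')[200:400,140:340]; j=cv2.imread('pics/w2.png')
o=np.zeros((600,800,3),np.uint8); o[:500,:500]=cv2.resize(i,(500,500)); cv2.imwrite('pics/z2.png',o[:500,:500])
E
```

```text
(no output)
```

View pics/z2.png

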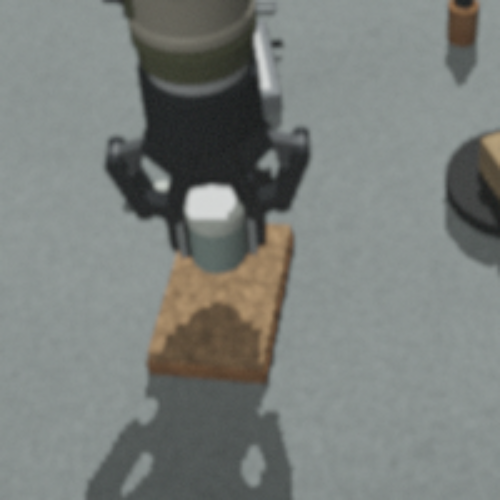

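The jar is upright in the grip above the middle of the cork board, so I'll set it down.

>>> carry_out(
  steps=[
    [-1,0,0,0.018,0,0,0],
    [-1,0,0,0.01,0,0,0],
    [-1,0,0,0.006,0,0,0],
    [-1,0,0,0.003,0,0,0],
    [-1,0,0,0,0,0,0],
    [-1,0,0,0,0,0,0],
  ],
)

```text
clock: 5.55
tcp_pos: [0.4553, -0.2446, 0.0507]
orientation: [0.0, 1.0, -0.0, 0.0]
wrist_force: [0.1, 0.6, -1.8]
finger_gap: 0.0397
```

>>> carry_out(
  steps=[
    [-1,0,0,0.002,0,0,0],
    [-1,0,0,0,0,0,0],
    [0.3,0,0,0,0,0,0],
    [0.6,0,0,0,0,0,0],
    [1,0,0,0,0,0,0],
    [1,0,0,0,0,0,0],
    [1,0,0,-0.02,0,0,0],
    [1,0,0,-0.04,0,0,0],
    [1,0,0,-0.05,0,0,0],
    [1,0,0,-0.06,0,0,0],
    [1,0,0,0,0,0,0],
  ],
)

```text
clock: 6.92
tcp_pos: [0.4575, -0.2462, 0.2236]
orientation: [0.003, 1.0, 0.0, 0.004]
wrist_force: [0.7, -0.2, -0.7]
finger_gap: 0.0854
```

```bash
python3 - <<'E'
from h import *
w=snap('wrist','w3'); print(env.get_state()['tcp_pos'])
E
```

```text
[ 0.45637427 -0.24538145  0.22087443]
```

View pics/w3.png

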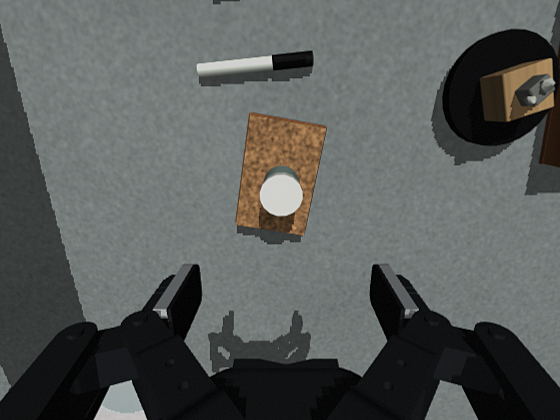

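The jar stands on the cork board: its cap is at (281,196) with the board around it. Next is the dish, starting with a closer look.

>>> carry_out(
  steps=[
    [1,0,-0.046,-0.003,0,0,0],
    [1,0,-0.046,-0.003,0,0,0],
    [1,0,-0.046,-0.003,0,0,0],
    [1,0,-0.046,-0.003,0,0,0],
    [1,0,-0.046,-0.003,0,0,0],
    [1,0,-0.046,-0.003,0,0,0],
    [1,0,-0.046,-0.003,0,0,0],
    [1,0,-0.046,-0.003,0,0,0],
    [1,0,-0.046,-0.003,0,0,0],
    [1,0,-0.046,-0.003,0,0,0],
    [1,0,0,0,0,0,0],
    [1,0,0,0,0,0,0],
    [1,0,0,0,0,0,0],
  ],
)

```text
clock: 8.6
tcp_pos: [0.4548, 0.2145, 0.2476]
orientation: [0.0, 1.0, -0.001, -0.001]
wrist_force: [0.2, 1.1, 0.6]
finger_gap: 0.0852
```

```bash
python3 - <<'E'
from h import *
w=snap('wrist','w4'); print(env.get_state()['tcp_pos'])
X=proj(w,[.458,.265,.03]); print(X); u,v=[int(max(a,0)) for a in (X[0]-100,X[1]-75)]
i=cv2.imread('pics/w4.png')[v:v+150,u:u+200]; o=cv2.resize(i,None,fx=4,fy=4,interpolation=cv2.INTER_CUBIC)
print(u,v)
for k in range(0,800,100): o[::3,k]=(0,0,255)
for k in range(0,o.shape[0],100): o[k,::3]=(0,0,255)
cv2.imwrite('pics/z4.png',o)
E
```

```text
[0.45495857 0.21443828 0.24787482]
[288.16225563 137.8838443 ]
188 62
```

View pics/z4.png

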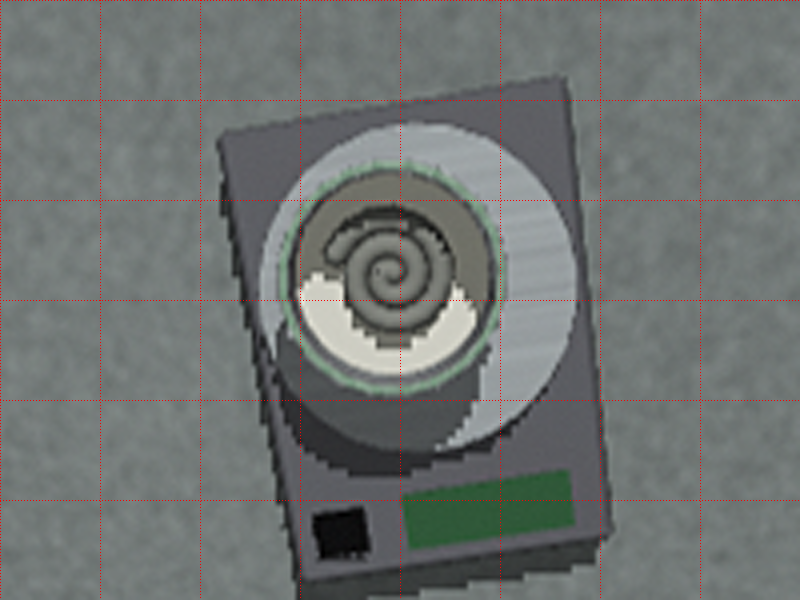

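```bash
python3 - <<'E'
from h import *
w=dict(np.load('pics/w4.npz'))
print(ray(w,292.2,133.6,.024),ray(w,286.0,130.9,.052))
E
```

```text
[0.46268184 0.26927934 0.024     ] [0.45551779 0.2741065  0.052     ]
```

>>> carry_out(
  steps=[
    [1,0,-0.02,0.04,0,0,0],
    [1,0.0005,-0.02,0.04,0,0,0],
    [1,0,-0.0195,0.04,0,0,0],
    [1,0,0,0.03,0,0,0],
    [1,0,0,0,0,0,0],
    [1,0,0,0.025,0,0,0],
    [1,0,0,0.015,0,0,0],
    [1,0,0,0.012,0,0,0],
    [1,0,0,0,0,0,0],
    [1,0,0,0,0,0,0],
    [-1,0,0,0,0,0,0],
    [-1,0,0,0,0,0,0],
    [-1,0,0,0,0,0,0],
    [-1,0,0,0,0,0,0],
    [-1,0,0,0,0,0,0],
  ],
)

```text
clock: 10.52
tcp_pos: [0.456, 0.2753, 0.0474]
orientation: [-0.0, 1.0, 0.0, 0.001]
wrist_force: [-1.3, -1.0, 5.3]
finger_gap: 0.0595
```

>>> carry_out(
  steps=[
    [-1,0,0,-0.015,0,0,0],
    [-1,0,0,-0.03,0,0,0],
    [-1,0,0,-0.035,0,0,0],
    [-1,-0.0024,0.0324,0,0,0,0],
    [-1,-0.0024,0.0324,0,0,0,0],
    [-1,-0.0024,0.0324,0,0,0,0],
    [-1,-0.0024,0.0324,0,0,0,0],
    [-1,-0.0024,0.0324,0,0,0,0],
    [-1,-0.0025,0.0324,0,0,0,0],
    [-1,-0.0025,0.0324,0,0,0,0],
    [-1,-0.0025,0.0324,0,0,0,0],
    [-1,0,0,0,0,0,0],
    [-1,0,0,0.03,0,0,0],
    [-1,0,0,0.03,0,0,0],
    [-1,0,0,0,0,0,0],
    [-1,0,0,0,0,0,0],
  ],
)

```text
clock: 12.52
tcp_pos: [0.4367, 0.0163, 0.0673]
orientation: [-0.0, 1.0, 0.0, 0.001]
wrist_force: [0.0, 0.1, -0.3]
finger_gap: 0.06
```

```bash
python3 - <<'E'
from h import *
w=snap('wrist','w5'); s=env.get_state(); print(s['tcp_pos'],s['finger_gap'])
cv2.imwrite('pics/z5.png',cv2.resize(cv2.imread('pics/w5.png')[100:400,100:460],None,fx=2,fy=2))
E
```

```text
[0.43709168 0.01611306 0.06761386] 0.05949288463013481
```

View pics/z5.png

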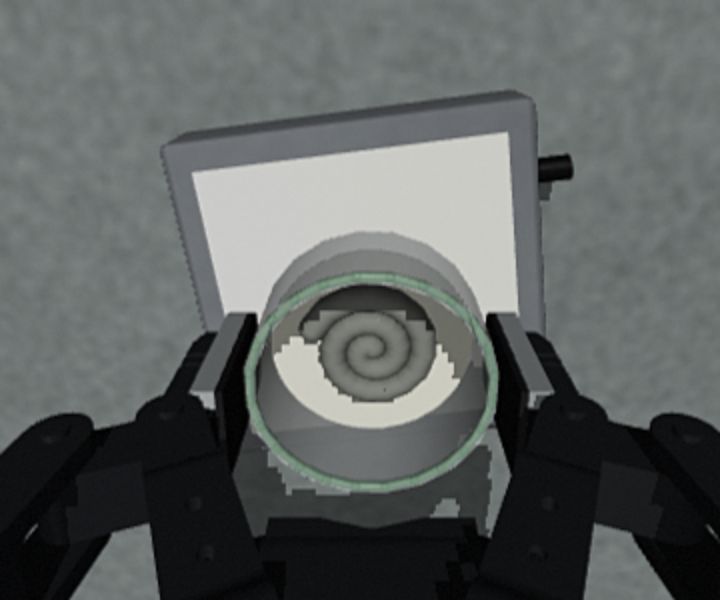

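The dish hangs level over the light pad, so I'll lower it.

>>> carry_out(
  steps=[
    [-1,0,0.001,0.01,0,0,0],
    [-1,0,0,0.006,0,0,0],
    [-1,0,0,0.0035,0,0,0],
    [-1,0,0,0,0,0,0],
    [-1,0,0,0,0,0,0],
  ],
)

```text
clock: 13.2
tcp_pos: [0.4357, 0.0149, 0.0474]
orientation: [0.0, 1.0, -0.0, -0.0]
wrist_force: [-3.2, -0.4, 8.8]
finger_gap: 0.0597
```

>>> carry_out(
  steps=[
    [0.2,0,0,0,0,0,0],
    [0.6,0,0,0,0,0,0],
    [1,0,0,0,0,0,0],
    [1,0,0,0,0,0,0],
    [1,0,0,-0.02,0,0,0],
    [1,0,0,-0.04,0,0,0],
    [1,0,0,-0.05,0,0,0],
    [1,0.032,0.0257,-0.03,0,0,0],
    [1,0.032,0.0257,-0.03,0,0,0],
    [1,0.032,0.0257,-0.03,0,0,0],
    [1,0.032,0.0257,0,0,0,0],
    [1,0.032,0.0257,0,0,0,0],
    [1,0.032,0.0257,0,0,0,0],
    [1,0.032,0.0257,0,0,0,0],
    [1,0,0,0,0,0,0],
    [1,0,0,0,0,0,0],
    [1,0,0,0,0,0,0],
  ],
)

```text
clock: 15.32
tcp_pos: [0.6594, -0.1642, 0.2473]
orientation: [-0.0, 1.0, 0.0, -0.0]
wrist_force: [0.1, 0.7, 0.3]
finger_gap: 0.0853
```

```bash
python3 - <<'E'
from h import *
w=snap('wrist','w6'); print(env.get_state()['tcp_pos'])
X=proj(w,[.685,-.147,.03]); print(X); u,v=[int(max(a,0)) for a in (X[0]-100,X[1]-75)]
i=cv2.imread('pics/w6.png')[v:v+150,u:u+200]; o=cv2.resize(i,None,fx=4,fy=4,interpolation=cv2.INTER_CUBIC)
print(u,v)
for k in range(0,800,100): o[::3,k]=(0,0,255)
for k in range(0,o.shape[0],100): o[k,::3]=(0,0,255)
cv2.imwrite('pics/z6.png',o)
E
```

```text
[ 0.65946642 -0.16418556  0.24751217]
[307.09590577 167.27445817]
207 92
```

View pics/z6.png

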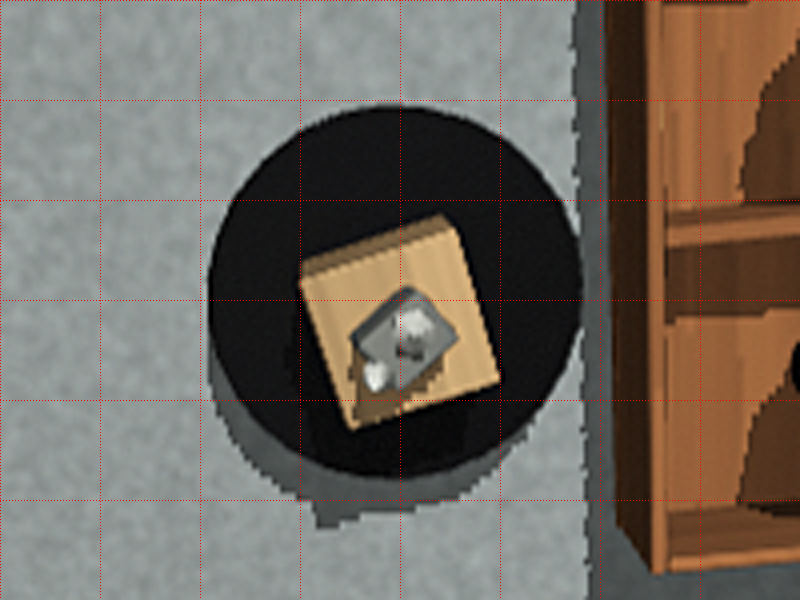

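```bash
python3 - <<'E'
from h import *
w=dict(np.load('pics/w6.npz')); f=lambda a,b:(207+a/4-.4,92+b/4-.4)
q=np.array([ray(w,*f(*p),.058)[:2] for p in [(302,283),(458,230),(501,380),(351,430)]])
print(q.round(4),q.mean(0),np.linalg.norm(np.diff(q,axis=0),axis=1))
for k in range(4): d=q[(k+1)%4]-q[k]; print(np.degrees(np.arctan2(d[1],d[0])))
print('tt',ray(w,*f(395.5,291),.024))
for z in (.03,.05,.06): print('tray edge',z,ray(w,*f(652,300),z))
c=dict(np.load('pics/scene0.npz')); s=dict(np.load('pics/side0.npz'))
# tray left corner: top & bottom in side view
print(ray(s,381,301,0), ray(s,377,290,.04),ray(s,363,250,0))
E
```

```text
[[ 0.6561 -0.1366]
 [ 0.6972 -0.1226]
 [ 0.7105 -0.1631]
 [ 0.6696 -0.1775]] [ 0.68335158 -0.14993575] [0.04341739 0.04274461 0.04338486]
18.83767785566651
-71.76566972607945
-160.7165061173228
108.28405645193169
tt [ 0.68344352 -0.14461506  0.024     ]
tray edge 0.03 [ 0.75800315 -0.14613385  0.03      ]
tray edge 0.05 [ 0.75223501 -0.14249755  0.05      ]
tray edge 0.06 [ 0.74935094 -0.1406794   0.06      ]
[ 0.74382569 -0.21036177  0.        ] [ 0.72975858 -0.21693446  0.04      ] [ 0.73798492 -0.06536318  0.        ]
```

>>> carry_out(
  steps=[
    [1,0.012,-0.0071,0,0,0,0],
    [1,0.012,-0.0071,0,0,0,0],
    [1,0,0,0,0,0,-0.172],
    [1,0,0,0,0,0,-0.172],
    [1,0,0,0,0,0,-0.172],
    [1,0,0,0,0,0,-0.172],
    [1,0,0,0,0,0,-0.172],
    [1,0,0,0,0,0,-0.172],
    [1,0,0,0,0,0,-0.172],
    [1,0,0,0,0,0,-0.172],
    [1,0,0,0,0,0,-0.172],
    [1,0,0,0,0,0,-0.172],
    [1,0,0,0,0,0,-0.174],
    [1,0,0,0.05,0,0,0],
    [1,0,0,0.05,0,0,0],
    [1,0,0,0,0,0,0],
    [1,0,0,0,0,0,0],
  ],
)

```text
clock: 17.5
tcp_pos: [0.6852, -0.1506, 0.1489]
orientation: [0.001, 0.584, 0.812, 0.0]
wrist_force: [0.1, -1.0, 0.3]
finger_gap: 0.0856
```

```bash
python3 - <<'E'
from h import *
from scipy.spatial.transform import Rotation as R
s=env.get_state(); q=s['orientation']; m=R.from_quat(np.roll(q,-1)).as_matrix()
print(s['tcp_pos'],m[:,0],s['joint_pos']); print('d tool',m.T@(np.array([.6834,-.150,.046])-s['tcp_pos']))
E
```

```text
[ 0.68520781 -0.15062709  0.14891469] [-0.31809938  0.94805638 -0.00137021] [-3.30718780e-01  5.99951578e-01  2.44127934e-01  1.21254460e+00
  1.35879146e-04 -6.54444368e-01]
d tool [ 0.00131059 -0.00172119  0.10290974]
```

>>> carry_out(
  steps=[
    [1,0.001,-0.0015,0.03,0,0,0],
    [1,0,0,0.03,0,0,0],
    [1,0,0,0.025,0,0,0],
    [1,0,0,0.016,0,0,0],
    [1,0,0,0,0,0,0],
    [1,0,0,0,0,0,0],
    [-1,0,0,0,0,0,0],
    [-1,0,0,0,0,0,0],
    [-1,0,0,0,0,0,0],
    [-1,0,0,0,0,0,0],
    [-1,0,0,0,0,0,0],
    [-1,0,0,0,0,0,0],
  ],
)

```text
clock: 19.0
tcp_pos: [0.6828, -0.1505, 0.0467]
orientation: [0.001, 0.584, 0.812, 0.0]
wrist_force: [0.3, 0.1, 5.9]
finger_gap: 0.0435
```

>>> carry_out(
  steps=[
    [-1,0,0,-0.015,0,0,0],
    [-1,0,0,-0.03,0,0,0],
    [-1,0,0,-0.035,0,0,0],
    [-1,0,0,-0.035,0,0,0],
    [-1,0.039,-0.0063,0,0,0,0],
    [-1,0.039,-0.0063,0,0,0,0],
    [-1,0.039,-0.0063,0,0,0,0],
    [-1,0.039,-0.0063,0,0,0,0],
    [-1,0.039,-0.0063,0,0,0,0],
    [-1,0.039,-0.0063,0,0,0,0],
    [-1,0.039,-0.0063,0,0,0,0],
    [-1,0.039,-0.0063,0,0,0,0],
    [-1,0.039,-0.0063,0,0,0,0],
    [-1,0.039,-0.0063,0,0,0,0],
    [-1,0.039,-0.0063,0,0,0,0],
    [-1,0.039,-0.0063,0,0,0,0],
    [-1,0,0,0.03,0,0,0],
    [-1,0,0,0.03,0,0,0],
    [-1,0,0,0,0,0,0],
    [-1,0,0,0,0,0,0],
  ],
)

```text
clock: 21.5
tcp_pos: [0.4625, 0.2695, 0.1018]
orientation: [0.0, 0.584, 0.812, 0.0]
wrist_force: [1.2, 0.2, -1.5]
finger_gap: 0.0434
```

```bash
python3 - <<'E'
from h import *
from scipy.spatial.transform import Rotation as R
w=snap('wrist','w7');snap('side','s7'); s=env.get_state(); q=s['orientation']; m=R.from_quat(np.roll(q,-1)).as_matrix()
print(s['tcp_pos'],s['finger_gap'],m[:,0]); print('d tool',m.T@(np.array([.4628,.2693,.0467])-s['tcp_pos']))
o=np.zeros((420,760,3),np.uint8); o[:,:400]=cv2.imread('pics/w7.png')[:,80:480]; o[:360,400:]=cv2.resize(cv2.imread('pics/s7.png')[80:260,150:330],(360,360)); cv2.imwrite('pics/z7.png',o)
E
```

```text
[0.46311131 0.26963609 0.10235422] 0.0433252332132546 [-3.17280739e-01  9.48331655e-01  6.62380101e-05]
d tool [-0.00022364 -0.00054157  0.05565302]
```

View pics/z7.png

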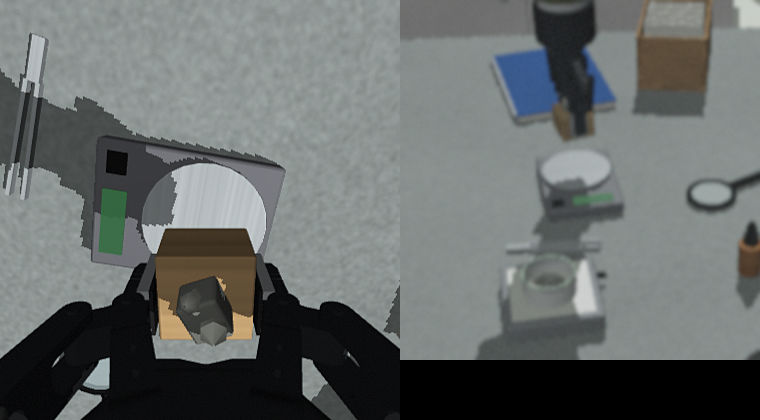

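The mineral is level in the grip above the empty pan, and the dish stands on the light pad. I'll lower the block.

>>> carry_out(
  steps=[
    [-1,0,0,0.025,0,0,0],
    [-1,0,0,0.018,0,0,0],
    [-1,0,0,0.008,0,0,0],
    [-1,0,0,0.004,0,0,0],
    [-1,0,0,0,0,0,0],
    [-1,0,0,0,0,0,0],
  ],
)

```text
clock: 22.35
tcp_pos: [0.4628, 0.2697, 0.0466]
orientation: [0.001, 0.584, 0.812, 0.001]
wrist_force: [0.0, 0.2, 1.5]
finger_gap: 0.0428
```

>>> carry_out(
  steps=[
    [0.2,0,0,0,0,0,0],
    [0.6,0,0,0,0,0,0],
    [1,0,0,0,0,0,0],
    [1,0,0,0,0,0,0],
    [1,0,0,-0.02,0,0,0],
    [1,0,0,-0.04,0,0,0],
    [1,0,0,-0.05,0,0,0],
    [1,0,0,-0.05,0,0,0],
    [1,-0.0485,-0.01705,0,0,0,0],
    [1,-0.0485,-0.01705,0,0,0,0],
    [1,-0.0485,-0.01705,0,0,0,0],
    [1,-0.0485,-0.01705,0,0,0,0],
    [1,-0.0485,-0.01705,0,0,0,0],
    [1,-0.0485,-0.01705,0,0,0,0],
    [1,-0.0485,-0.01705,0,0,0,0],
    [1,-0.0485,-0.01705,0,0,0,0],
    [1,-0.0485,-0.01705,0,0,0,0],
    [1,-0.0485,-0.01705,0,0,0,0],
    [1,0,0,0,0,0,0],
    [1,0,0,0,0,0,0],
  ],
)

```text
clock: 24.85
tcp_pos: [0.4539, -0.2443, 0.2055]
orientation: [-0.001, 0.584, 0.811, 0.0]
wrist_force: [-0.7, -0.8, 0.3]
finger_gap: 0.0855
```

```bash
python3 - <<'E'
from h import *
from scipy.spatial.transform import Rotation as R
w=snap('wrist','w8');snap('scene','c8');s=env.get_state(); m=R.from_quat(np.roll(s['orientation'],-1)).as_matrix()
i=cv2.imread('pics/w8.png'); X=proj(w,[.4553,-.2446,.076])
hsv=cv2.cvtColor(i,cv2.COLOR_BGR2HSV); M=cv2.inRange(hsv,(0,0,190),(180,45,255))
n,l,st,ce=cv2.connectedComponentsWithStats(M); k=[(st[j].tolist(),ce[j]) for j in range(1,n) if st[j][4]>150]
print(X,k)
for a,c in k: print(ray(w,a[0]+a[2]/2-.5,a[1]+a[3]/2-.5,.076))
print(s['tcp_pos'],'d tool',m.T@(np.array([.4553,-.2446,.048])-s['tcp_pos']))
o=np.zeros((420,800,3),np.uint8); o[:,:400]=i[:,80:480]; o[:360,400:]=cv2.resize(cv2.imread('pics/c8.png')[80:260,170:370],(400,360)); cv2.imwrite('pics/z8.png',o)
E
```

```text
[284.83100847 205.62481292] [([390, 147, 30, 68, 448], array([404.61383929, 181.10044643])), ([263, 184, 46, 43, 1530], array([285.56078431, 205.0124183 ])), ([481, 201, 79, 40, 1103], array([527.77878513, 216.70262919])), ([455, 253, 76, 34, 792], array([482.1729798 , 271.20959596]))]
[ 0.39974029 -0.15184192  0.076     ]
[ 0.45454366 -0.24421359  0.076     ]
[ 0.40017866 -0.03415023  0.076     ]
[ 0.45318376 -0.03125711  0.076     ]
[ 0.45415315 -0.24342696  0.20572876] d tool [-0.00159211  0.00074315  0.1577275 ]
```

View pics/z8.png

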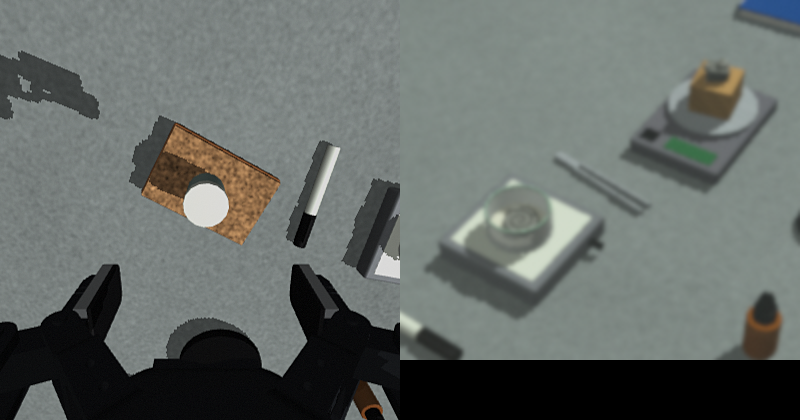

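The mineral stands on the pan, the dish is on the light pad, and the jar is on the cork board with its cap at about (286,205) in the full image. Next I'll grasp the jar.

>>> carry_out(
  steps=[
    [1,0,0,0.05,0,0,0],
    [1,0,0,0.04,0,0,0],
    [1,0,0,0.03,0,0,0],
    [1,0,0,0.022,0,0,0],
    [1,0,0,0.015,0,0,0],
    [1,0,0,0,0,0,0],
    [1,0,0,0,0,0,0],
    [-1,0,0,0,0,0,0],
    [-1,0,0,0,0,0,0],
    [-1,0,0,0,0,0,0],
    [-1,0,0,0,0,0,0],
    [-1,0,0,0,0,0,0],
    [-1,0,0,0,0,0,0],
  ],
)

```text
clock: 26.58
tcp_pos: [0.4546, -0.2447, 0.0494]
orientation: [0.0, 0.584, 0.812, 0.0]
wrist_force: [-0.7, 2.3, 5.7]
finger_gap: 0.0405
```

>>> carry_out(
  steps=[
    [-1,0,0,-0.015,0,0,0],
    [-1,0,0,-0.03,0,0,0],
    [-1,0,0,-0.035,0,0,0],
    [-1,0,0,-0.02,0,0,0],
    [-1,0.002,0.0249,0,0,0,0],
    [-1,0.002,0.0249,0,0,0,0],
    [-1,0.002,0.0249,0,0,0,0],
    [-1,0.002,0.0249,0,0,0,0],
    [-1,0.002,0.0249,0,0,0,0],
    [-1,0.002,0.0249,0,0,0,0],
    [-1,0.002,0.0249,0,0,0,0],
    [-1,0.002,0.0249,0,0,0,0],
    [-1,0.002,0.0249,0,0,0,0],
    [-1,0.002,0.0249,0,0,0,0],
    [-1,0,0,0.03,0,0,0],
    [-1,0,0,0.03,0,0,0],
    [-1,0,0,0.02,0,0,0],
    [-1,0,0,0,0,0,0],
    [-1,0,0,0,0,0,0],
  ],
)

```text
clock: 28.95
tcp_pos: [0.6846, -0.1468, 0.07]
orientation: [0.001, 0.584, 0.812, 0.0]
wrist_force: [0.1, 0.7, -0.3]
finger_gap: 0.0401
```

```bash
python3 - <<'E'
from h import *
from scipy.spatial.transform import Rotation as R
w=snap('wrist','w9'); s=env.get_state(); m=R.from_quat(np.roll(s['orientation'],-1)).as_matrix()
print(s['tcp_pos'],s['finger_gap'],'d tool',m.T@(np.array([.684,-.146,.0494])-s['tcp_pos']))
E
```

```text
[ 0.68498277 -0.14693841  0.07043134] 0.04029729765181651 d tool [ 0.00123114 -0.00067192  0.02102847]
```

View pics/w9.png

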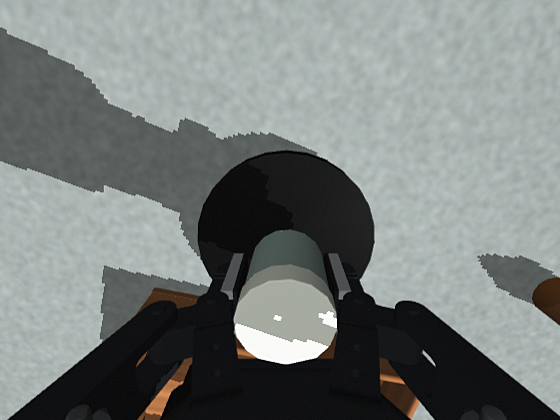

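The jar is upright and centred over the turntable, with its cap around (286,315). I'll lower it.

>>> carry_out(
  steps=[
    [-1,0.001,0,0.01,0,0,0],
    [-1,0,0,0.007,0,0,0],
    [-1,0,0,0.004,0,0,0],
    [-1,0,0,0,0,0,0],
    [-1,0,0,0,0,0,0],
  ],
)

```text
clock: 29.62
tcp_pos: [0.6836, -0.1453, 0.0494]
orientation: [0.0, 0.584, 0.812, 0.0]
wrist_force: [-4.7, 2.0, 7.8]
finger_gap: 0.0403
```

>>> carry_out(
  steps=[
    [0.2,0,0,0,0,0,0],
    [0.6,0,0,0,0,0,0],
    [1,0,0,0,0,0,0],
    [1,0,0,0,0,0,0],
    [1,0,0,-0.02,0,0,0],
    [1,0,0,-0.04,0,0,0],
    [1,0,0,-0.05,0,0,0],
    [1,0,0,-0.05,0,0,0],
    [1,0,0,-0.03,0,0,0],
    [1,0,-0.04,0,0,0,0],
    [1,0,-0.04,0,0,0,0],
    [1,0,-0.04,0,0,0,0],
    [1,0,0,0,0,0,0],
    [1,0,0,0,0,0,0],
  ],
)

```text
clock: 31.38
tcp_pos: [0.5705, -0.1839, 0.2382]
orientation: [0.001, 0.584, 0.812, 0.0]
wrist_force: [0.4, -0.1, 0.1]
finger_gap: 0.0852
```

```bash
python3 - <<'E'
from h import *
c=snap('scene','c10'); s=snap('side','s10')
a=cv2.imread('pics/c10.png');b=cv2.imread('pics/s10.png')
for cam,i in((c,a),(s,b)):
  for p in([.4359,.0145,.052],[.684,-.1453,.076],[.4628,.2693,.058]):
    u=proj(cam,p); cv2.circle(i,tuple(int(round(x)) for x in u),1,(0,0,255),-1)
cv2.imwrite('pics/z10.png',np.hstack([cv2.resize(a[90:390,160:360],(400,600)),cv2.resize(b[100:400,190:390],(400,600))]))
E
```

```text
(no output)
```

View pics/z10.png

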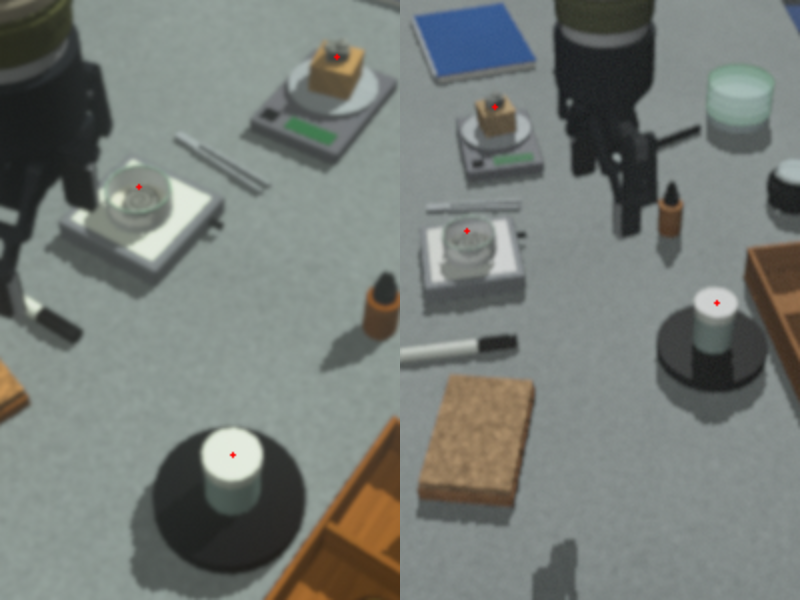

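All three specimens stand upright. The predicted centres (red dots) fall on the dish rim, the jar cap and the block in both views, and the bystanders haven't moved. I'll hand in.

```bash
python3 -c "
from workcell import env; print(env.hand_in())"
```

```text
the job is handed in; nothing more can be done
None
```

I parked the jar on the cork board, moved the dish to the light pad and the mineral to the balance, then moved the jar to the turntable. I handed in at about 31 s of the 112 s allowed; the hand-in reports no verdict.

- **Last check:** The final scene and side views show all three specimens upright, with the gripper open and clear of them. The predicted centres line up with the specimens in both pictures. Measured against my camera estimates of the stations, the gripper was within about 1 mm of each centre at release, well inside the 15 mm limit. The marker, tweezers and dropper look undisturbed, though I judged this by eye and did not measure it.
- **Disagreement:** My first rough side-view estimate of the balance and dish was about 10–15 mm off in y from the wrist view. A second, closer wrist view confirmed the wrist value, so I used that one.

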